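Uncap a shaft mark and hold the inspection mirror on it

TASK

Pull the snug yellow dust cap off the shaft stub on the aluminium end cover and leave it lying in the blue tray. Then swing the inspection mirror by its red handle pin until the orange shaft mark shows in the middle of the camera's view, and keep holding it steady there: the mirror springs back when let go, so finish with your gripper still holding the handle. Leave the loose bearing ring that lies between the end cover and the mirror, the tape roll and the screwdriver where they are.

Things in the scene. Friction and masses are not known exactly. Their poses are not given: they have to be found in the camera images.
- cap_center (a point): Centre of the yellow dust cap: upside-down round cup, 38 mm outer diameter, 46 mm tall, about 40 g, closed on top. It stands over the stub, rim on a shoulder 62 mm above the table, so its centre starts at 85 mm and its top at 108 mm. An inner rib snaps under spring balls: pulling straight up takes about 8 N in the first 5 mm; after 36 mm of lift it is clear. z points out of its closed top.
- cap: The same yellow dust cap; origin at the centre of its open rim, 23 mm below cap_center.
- marker (a point): The mark: orange end of a steel shaft stub (28 mm diameter, top 98 mm above the table), at first hidden under the cap. Point on the stub's axis, 85 mm above the table. The stub stands on the near lobe of a fixed aluminium end cover (two lobes of 110 mm diameter, 85 mm apart, 50 mm high, with a shoulder of 48 mm diameter up to 62 mm).
- tray_in (a point): Centre of the inner floor of the blue open tray, fixed, 150 x 120 mm outside (long side along its x), walls 4 mm thick, 24 mm high above the table; the inner floor is about 4 mm above the table.
- grip (a point): Middle of the mirror's red upright handle pin: round, 14 mm diameter, from 122 to 170 mm above the table, point at 148 mm. It stands on a flat arm (14 mm wide, top at 122 mm), 85 mm behind the mirror's upright pivot axis, and goes round that axis as the mirror turns.
- mirror: Swing mirror, blue frame 80 mm wide, 66 mm high, centre 87 mm above the table. Origin at table height on its upright pivot axis; x is the normal of the mirror face; the handle pin lies 85 mm along -x. From rest (facing the camera) it turns only clockwise seen from above, up to 80 degrees; a spring pulls it back (1.5 N at the pin at rest, 5 N at full swing).
- sight: Orange needle under the mirror (90 mm long, 25 mm above the table), geared to turn twice as far as the mirror. Origin at table height on the mirror's pivot axis; x is the camera's line of sight leaving the mirror. At rest it points at the camera (155 mm off). The mark is mid-view when, seen from above, this axis points at it.
- bearing_a: Bystander, to be left alone: steel bearing ring on the paper between end cover and mirror base, 52 mm across, 15 mm high.
- tape: Bystander, to be left alone: cardboard-coloured tape roll, 96 mm across, 25 mm high.
- driver: Bystander, to be left alone: red-handled screwdriver lying flat, about 200 mm long.

How it is judged:
By the outcome, as a careful person would: the job done as asked, in the order asked, and still so for the second after the job is handed in, while the arm keeps its last pose, push and grip.
It also fails if it takes over 53 s, if anything falls off the work surface, if the arm or the gripper's body presses on something with over 40 N, if the wrist force passes 120 N, or if a joint passes its speed limit or range.

ROBOT

A 7-joint arm with a two-finger parallel gripper is mounted at the origin on the work surface. World frame = base frame: x ahead of the robot, y to its left, z up, the work surface at z = 0. Lengths are in m, angles in rad, forces in N, time in s.
With the tool pointing down it reaches from about 0.425 to 0.875 m from the base axis. Payload 8.4 kg.
Tool frame: the origin (TCP) lies midway between the tips of the shut fingers; the grasp point (between the pads) lies 19 mm behind it; y points along the fingers, z is the direction in which the jaws open and shut, and the axes are right-handed (so a half turn about y gives the same grasp; the last joint's range is limited). The gripper opens to 87 mm and grips with 3 to 60 N. Pads are 19 mm wide; open, the fingers measure 117 mm over their backs; the gripper's body (75 mm by 190 mm) begins 51 mm behind the grasp point.
Start: joints at [1.119, 0.333, 0.04, 1.465, -0.013, 1.343, -0.059], TCP at [0.225, -0.61, 0.184] pointing down, gripper open.
Joint ranges: [-2.58, 2.58], [-0.38, 2.09], [-1.3, 1.39], [0.25, 2.4], [-1.5, 4.64], [0.08, 2.09], [-2.65, 2.65]. Speed limits (rad/s): [2.22, 2.22, 2.79, 2.79, 3.14, 3.14, 3.14].

INTERFACE

Orientations are given as a unit quaternion [x, y, z, w].
In Python, from workcell import robot, imaging gives the robot as it stands.
- The arm moves only by the tool move_arm, never from a script. Its argument "plan" is a list of rows, each a list of 6 numbers: the shift along the tool's x, y, z in cm, then the turn, a rotation vector about the tool's x, y, z in degrees. In form: [[x, y, z, wx, wy, wz], ...]. A call has 1 to 5 rows; each row shifts and turns the commanded pose from where the row before left it, along the tool's axes as they then stand; what a row does not reach is not made up. A row lasts 1/10 s, in which the tool goes at most 50 mm and 8.59 degrees, less where a joint would pass 70% of its speed; a pose out of reach is approached as far as the arm can. A call is refused whole if a number of a shift passes 5 or a number of a turn 8.59, either way. A call with a gripper value outside its range is refused whole. "jaw" is the opening in per cent of the stroke, from 0 (shut) to 100 (fully open), set as the call begins (left out, the last holds). The fingers move at their own pace and stop on an object; "newtons" is the grip in N (left out, the last holds). Time passes only in rows, so rows that do not move let the fingers close. It gives the time, the measured TCP pose, the force and the opening at its end, in the units of the state.
- robot.get_state(): the state, without advancing time (a new reading comes with each control period).
- imaging.read_camera(name): name is "scene" or "side" or "wrist"; returns a dict with "image" (400x640x3 uint8, red, green, blue), "depth" (400x640 float32, m along the optical axis (not along the pixel's ray), 0 where there is no reading), "camera_matrix" (3x3 intrinsics, pixels), "pose" (4x4, takes a point from camera to world coordinates). Camera axes: x right, y down, z forward; pixel columns grow to the right and rows downward; lengths in m; the calibration is good to about 2 mm. A picture is of the moment at which its call begins.
- robot.job_done(): hands the job in, once; it reports no verdict.
The state is a dict: "t": time; "joint_positions": joint angles; "joint_vel": joint speeds; "joint_efforts": joint torques, N m; "eef_pos": TCP position; "tcp_rot": TCP orientation; "contact_force": force on the tool from outside, world axes, zero at the start; "wrist_torque": the same for the moment, N m; "finger_gap": opening from 0.0 (shut) to 1.0 (fully open).
Only numpy, scipy, OpenCV 4.12 (cv2) and the standard library are available. Lean on these libraries where they do the work, as an engineer would, in place of code of your own. Each camera call takes 0.05 s, during which the arm holds its last target.

## Working session

There is one attempt and no reset: what is moved stays moved. The work goes in short steps, Python scripts to look and compute and a tool call to move; the robot and the scene stay as the last step left them, time stands still between calls to the robot, and variables do not carry over. Pictures are saved under pics/ and viewed, and the job is handed in when it is done.

Besides the shell and the picture viewer there is one more tool, called after "Request:" as name(argument=value, ...) on one line, values as JSON. move_arm: Moves the arm, as the interface text tells. Its arguments: {"type":"object","properties":{"plan":{"type":"array","items":{"type":"array","items":{"type":"number"}}},"jaw":{"type":"number"},"newtons":{"type":"number"}},"required":["plan"]}

```bash
mkdir -p pics; ls; cat > h.py <<'E'
import numpy as np, cv2
from workcell import robot, imaging
def grab(n):
    c=imaging.read_camera(n); np.savez(f'{n}.npz',**{k:np.array(v) for k,v in c.items()}); return c
def save(c,f): cv2.imwrite('pics/'+f,c['image'][:,:,::-1])
def load(n): return dict(np.load(f'{n}.npz'))
def plane(c,u,v,z):
    K=c['camera_matrix'];P=c['pose']; d=P[:3,:3]@np.linalg.solve(K,[u,v,1.]);o=P[:3,3]
    return o+d*(z-o[2])/d[2]
def pt(c,u,v):
    K=c['camera_matrix'];P=c['pose'];z=c['depth'][int(v),int(u)]
    return P[:3,:3]@(np.linalg.solve(K,[u,v,1.])*z)+P[:3,3]
def cloud(c):
    K=c['camera_matrix'];P=c['pose'];v,u=np.mgrid[:400,:640];z=c['depth']
    r=np.stack([(u-K[0,2])/K[0,0]*z,(v-K[1,2])/K[1,1]*z,z],-1)
    return r@P[:3,:3].T+P[:3,3]
def tri(c1,p1,c2,p2):
    A=[];b=[]
    for c,p in((c1,p1),(c2,p2)):
        d=c['pose'][:3,:3]@np.linalg.solve(c['camera_matrix'],[p[0],p[1],1.]);d/=np.linalg.norm(d)
        M=np.eye(3)-np.outer(d,d);A.append(M);b.append(M@c['pose'][:3,3])
    A=np.vstack(A);b=np.hstack(b);x=np.linalg.lstsq(A,b,rcond=None)[0];return x,np.linalg.norm(A@x-b)
E
python3 - <<'E'
from h import *
for n in('scene','side','wrist'):
    c=grab(n);save(c,n+'0.png');print(n,c['pose'].round(3).tolist(),c['camera_matrix'].round(1).tolist())
print(robot.get_state())
E
```

```text
pics
scene [[0.837, 0.301, -0.457, 0.913], [0.547, -0.485, 0.682, -0.623], [-0.016, -0.821, -0.571, 0.649], [0.0, 0.0, 0.0, 1.0]] [[373.3, 0.0, 314.6], [0.0, 373.3, 201.2], [0.0, 0.0, 1.0]]
side [[-0.862, -0.403, 0.309, 0.201], [-0.507, 0.662, -0.551, 0.535], [0.017, -0.632, -0.775, 0.841], [0.0, 0.0, 0.0, 1.0]] [[372.5, 0.0, 321.9], [0.0, 372.5, 201.3], [0.0, 0.0, 1.0]]
wrist [[0.345, -0.905, -0.251, 0.293], [-0.939, -0.332, -0.091, -0.584], [-0.001, 0.267, -0.964, 0.383], [0.0, 0.0, 0.0, 1.0]] [[353.4, 0.0, 313.8], [0.0, 353.4, 201.3], [0.0, 0.0, 1.0]]
{'t': 0.15, 'joint_positions': array([ 1.11879193,  0.33377204,  0.03986452,  1.4660343 , -0.01344243,
        1.34331033, -0.05848555]), 'joint_vel': array([ 0.00038689, -0.00206453,  0.00086642, -0.00228075, -0.00333857,
       -0.0006567 , -0.00023723]), 'joint_efforts': array([ 4.14342183e-03, -6.56836510e+01,  1.33776750e+00, -4.04104328e+01,
       -5.97263896e-02,  4.17925499e-02,  7.35428853e-05]), 'eef_pos': array([ 0.22445385, -0.60958521,  0.18356489]), 'tcp_rot': array([-0.12418046,  0.69656894, -0.69569784,  0.12399771]), 'contact_force': array([-0.35105265, -0.11922908, -0.85747526]), 'wrist_torque': array([-0.04796668, -0.00469174, -0.05205197]), 'finger_gap': 1.0014276723050375}
```

View pics/scene0.png

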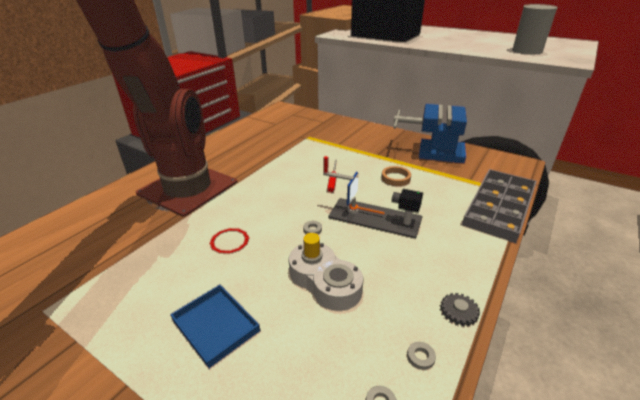

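View pics/side0.png

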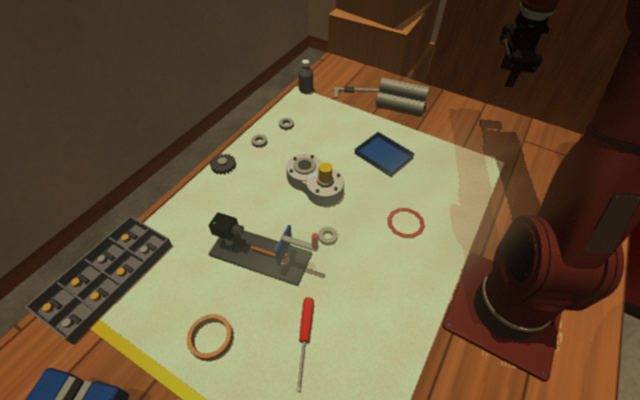

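View pics/wrist0.png

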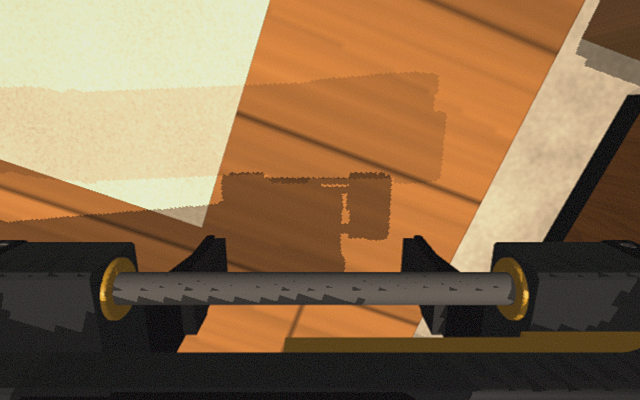

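The scene view shows the cap at about (312,246), the tray at (215,325), the red pin near (326,165) and the screwdriver beyond it. The side view shows the cap at (325,173), the tray at (384,153), the pin at (315,240) and the ring at (327,236). The wrist sees only bare table.

```bash
python3 - <<'E'
from h import *
S=load('scene');D=load('side')
def comps(c,lo,hi,mn=8):
    h=cv2.cvtColor(c['image'],cv2.COLOR_RGB2HSV);m=cv2.inRange(h,lo,hi)
    n,l,s,ce=cv2.connectedComponentsWithStats(m)
    X=cloud(c)
    for i in range(1,n):
        if s[i,4]>=mn:
            q=X[(l==i)&(c['depth']>0)]
            if len(q): print(s[i].tolist(),ce[i].round(1).tolist(),'med',np.median(q,0).round(3).tolist(),'zr',np.percentile(q[:,2],[2,98]).round(3).tolist())
for n,c in(('scene',S),('side',D)):
    print(n,'yellow');comps(c,(20,150,90),(30,255,255))
    print('red');comps(c,(0,170,80),(5,255,255));print('red2');comps(c,(174,170,80),(180,255,255))
    print('orange');comps(c,(6,170,100),(14,255,255),20)
    print('blue');comps(c,(100,120,40),(120,255,255),20)
for n,c,b in(('scene',S,(270,140,170,180)),('side',D,(180,130,180,180))):
    x,y,w,h=b;cv2.imwrite(f'pics/{n}_crop0.png',cv2.resize(c['image'][y:y+h,x:x+w,::-1],(w*4*5//6,h*4*5//6),interpolation=cv2.INTER_CUBIC))
E
```

```text
scene yellow
[307, 137, 174, 49, 591] [397.5, 161.5] med [0.516, 0.519, -0.002] zr [-0.005, 0.001]
[304, 233, 16, 25, 342] [311.3, 244.7] med [0.556, -0.108, 0.1] zr [0.064, 0.108]
red
[294, 0, 13, 22, 195] [298.9, 8.5] med [-1.173, 2.304, 0.181] zr [0.081, 0.243]
[312, 0, 40, 11, 259] [327.9, 3.3] med [-0.89, 2.302, 0.236] zr [0.186, 0.265]
[422, 0, 218, 178, 13369] [578.6, 70.0] med [1.108, 2.3, 0.044] zr [-0.632, 0.333]
[295, 33, 6, 31, 134] [297.7, 48.0] med [-1.195, 2.301, -0.148] zr [-0.268, -0.026]
[167, 52, 73, 70, 1527] [206.4, 73.5] med [-0.456, 0.624, 0.195] zr [-0.073, 0.2]
[209, 78, 7, 7, 13] [212.5, 81.8] med [-0.449, 0.576, 0.118] zr [0.113, 0.133]
[116, 81, 3, 6, 9] [116.7, 83.8] med [-0.728, 0.276, 0.146] zr [0.138, 0.16]
[184, 86, 9, 4, 16] [188.2, 87.8] med [-0.444, 0.425, 0.135] zr [0.126, 0.318]
[118, 88, 9, 9, 22] [121.0, 91.5] med [-0.715, 0.276, 0.115] zr [0.1, 0.13]
[208, 90, 11, 5, 15] [212.9, 91.7] med [-0.444, 0.562, 0.076] zr [0.066, 0.088]
[120, 95, 18, 40, 184] [128.9, 114.2] med [-0.709, 0.275, 0.015] zr [-0.086, 0.093]
[205, 96, 9, 6, 16] [209.5, 99.0
[... 3179 characters left out ...]
13, 0.011] zr [0.009, 0.013]
[0, 327, 18, 21, 147] [7.9, 336.2] med [0.936, 0.631, -0.0] zr [-0.004, 0.002]
[412, 326, 39, 74, 976] [431.8, 365.3] med [0.103, 0.207, -0.001] zr [-0.004, 0.002]
[430, 335, 97, 65, 4042] [475.9, 375.5] med [0.021, 0.174, -0.001] zr [-0.004, 0.002]
[71, 340, 84, 60, 2299] [113.0, 369.9] med [0.687, 0.56, -0.001] zr [-0.004, 0.002]
[144, 382, 34, 18, 352] [159.5, 393.0] med [0.567, 0.542, -0.001] zr [-0.004, 0.002]
blue
[360, 138, 40, 24, 535] [378.8, 149.9] med [0.488, -0.346, 0.003] zr [-0.001, 0.007]
[27, 369, 43, 31, 759] [48.2, 385.1] med [0.661, 0.627, 0.162] zr [0.159, 0.164]
[83, 382, 35, 18, 443] [100.7, 391.9] med [0.579, 0.589, 0.162] zr [0.159, 0.164]
```

View pics/scene_crop0.png

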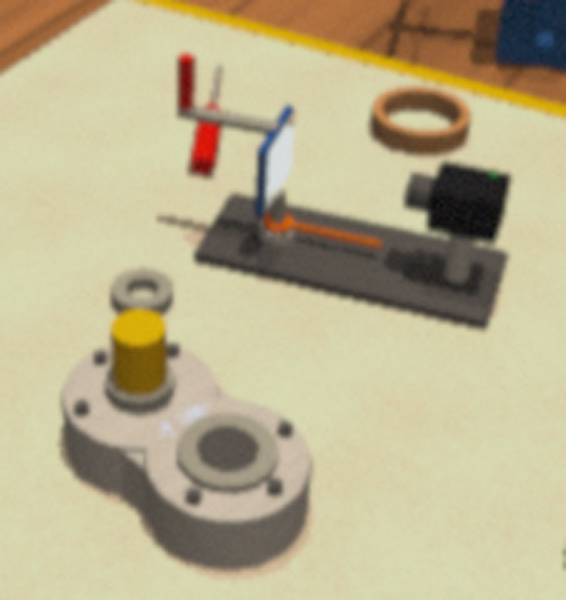

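View pics/side_crop0.png

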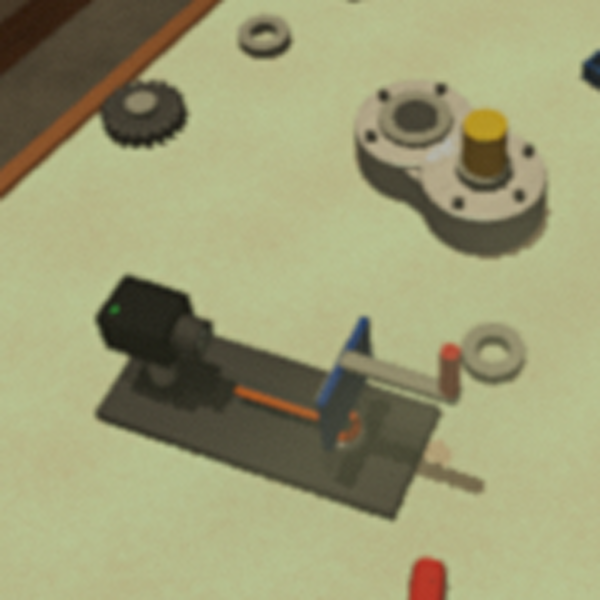

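```bash
python3 - <<'E'
from h import *
S=load('scene');D=load('side')
print('cap top side',plane(D,325.1,167.6,.108))
# scene: top ellipse: widest rows
h=cv2.cvtColor(S['image'],cv2.COLOR_RGB2HSV);m=cv2.inRange(h,(20,150,90),(30,255,255))
X=cloud(S)
sub=(m>0)&(X[...,2]>.1045);sub[:220]=0;sub[:,:290]=0;sub[:,340:]=0
v,u=np.nonzero(sub);print('scene top',u.mean(),v.mean(),len(u),plane(S,u.mean(),v.mean(),.108),X[sub].mean(0))
print('tri',tri(S,(u.mean(),v.mean()),D,(325.1,167.6)))
# pin in side
XD=cloud(D)
s=(XD[...,2]>.13)&(XD[...,2]<.18);s[:225]=0;s[255:]=0;s[:,300:][:, 30:]=0;s[:,:300]=0
v,u=np.nonzero(s);print('pin side',len(u),u.mean(),v.mean(),u.min(),u.max(),v.min(),v.max(),XD[s].mean(0),XD[s].max(0))
t=s&(XD[...,2]>.166);v,u=np.nonzero(t);print('pin top side',u,v,plane(D,u.mean(),v.mean(),.17))
s2=(X[...,2]>.125)&(X[...,2]<.18);s2[:150]=0;s2[177:]=0;s2[:,:320]=0;s2[:,332:]=0
v,u=np.nonzero(s2);print('pin scene',len(u),u.mean(),v.mean(),v.min(),v.max(),X[s2].mean(0))
print('tri pin mid',tri(S,(u.mean(),v.mean()),D,(315.5,240.5)))
# needle axis
for n,c,f in(('scene',S,X),('side',D,XD)):
    hh=cv2.cvtColor(c['image'],cv2.COLOR_RGB2HSV);o=cv2.inRange(hh,(4,150,90),(16,255,255))>0
    o&=(f[...,2]>.018)&(f[...,2]<.033)&(f[...,0]>.4)&(f[...,0]<.66)&(f[...,1]>.08)&(f[...,1]<.24)
    q=f[o];c0=q[:,:2].mean(0);d=np.linalg.svd(q[:,:2]-c0)[2][0];pr=(q[:,:2]-c0)@d
    print(n,'needle',len(q),c0,d,np.degrees(np.arctan2(d[1],d[0])),c0+pr.min()*d,c0+pr.max()*d)
    # camera box
    b=(f[...,2]>.05)&(f[...,0]>.58)&(f[...,0]<.75)&(f[...,1]>.1)&(f[...,1]<.3)
    print(' cam',b.sum(),f[b].mean(0),f[b].min(0),f[b].max(0))
    # base plate
    g=(hh[...,2]<110)&(f[...,2]>.005)&(f[...,2]<.016)&(f[...,0]>.4)&(f[...,0]<.75)&(f[...,1]>.05)&(f[...,1]<.3)
    print(' plate',g.sum(),cv2.minAreaRect(f[g][:,:2].astype(np.float32)))
    # arm
    a=(f[...,2]>.115)&(f[...,2]<.126)&(f[...,0]>.4)&(f[...,0]<.56)&(f[...,1]>.08)&(f[...,1]<.24);q=f[a][:,:2]
    if len(q)>5:
        c0=q.mean(0);d=np.linalg.svd(q-c0)[2][0];print(' arm',len(q),c0,d,np.degrees(np.arctan2(d[1],d[0])))
    # tray
    b=cv2.inRange(hh,(100,120,30),(120,255,255))>0
    b&=(f[...,2]<.03)&(f[...,1]<-.2)&(f[...,0]<.65);print(' tray',cv2.minAreaRect(f[b][:,:2].astype(np.float32)))
    # ring
    r=(f[...,2]>.011)&(f[...,2]<.018)&(f[...,0]>.4)&(f[...,0]<.58)&(f[...,1]>-.06)&(f[...,1]<.09);print(' ring',r.sum(),f[r].mean(0),f[r].min(0),f[r].max(0))
E
```

```text
cap top side [ 0.54683645 -0.09331403  0.108     ]
scene top 311.16901408450707 238.30985915492957 142 [ 0.55227916 -0.10116192  0.108     ] [ 0.55593002 -0.10659204  0.11396407]
tri (array([ 0.54911988, -0.09698984,  0.10355834]), np.float64(0.0003254074258181117))
pin side 82 314.4390243902439 240.0 312 317 233 247 [0.43343064 0.15027079 0.15515374] [0.44123523 0.15465211 0.17128497]
pin top side [313 314 315 312 313 314 315 316 312 313 314 315 316 317 312 313 314 315
 316 317 312 313 314 315 317 313 314 315] [233 233 233 234 234 234 234 234 235 235 235 235 235 235 236 236 236 236
 236 236 237 237 237 237 237 238 238 238] [0.43480869 0.14883138 0.17      ]
pin scene 76 325.0131578947368 163.68421052631578 156 171 [0.43814399 0.14092308 0.14870363]
tri pin mid (array([0.4346124 , 0.14520309, 0.14574219]), np.float64(0.0010526467028201868))
scene needle 80 [0.5516452  0.16647271] [0.99620458 0.08704276] 4.993501857738538 [0.42145565 0.15509748] [0.60683737 0.17129509]
 cam 571 [0.67036934 0.17635541 0.09087843] [0.62577701 0.15957179 0.05027049] [0.7035572  0.21428116 0.10664049]
 pl
[... 387 characters left out ...]
69849 0.05880518 0.01600087]
side needle 88 [0.52676562 0.1867434 ] [-0.95762232  0.28802691] 163.2601331014186 [0.60269267 0.1639066 ] [0.39790278 0.22550186]
 cam 667 [0.65945045 0.19674167 0.0968984 ] [0.62140731 0.1673347  0.06373059] [0.70114839 0.2192335  0.10824588]
 plate 2674 ((0.5680755376815796, 0.14990870654582977), (0.2852209508419037, 0.14613856375217438), 10.754350662231445)
 arm 303 [0.48547773 0.15858932] [-0.98599822 -0.16675581] -170.40075165390434
 tray ((0.4867398738861084, -0.3337553143501282), (0.12077342718839645, 0.09716248512268066), 73.103271484375)
 ring 220 [0.47323937 0.02533142 0.0138725 ] [ 0.43612477 -0.05949282  0.01106042] [0.57546972 0.06334174 0.01791315]
```

```bash
cat >> h.py <<'E'
from scipy.spatial.transform import Rotation as R
def go(p,yaw=0,pr=True):
    """shift in tool axes (cm) to world TCP p; yaw change (deg about world z, + ccw)"""
    s=robot.get_state();M=R.from_quat(s['tcp_rot']);d=M.inv().apply(np.array(p)-s['eef_pos'])*100
    print('t',round(s['t'],2),'pos',s['eef_pos'].round(4),'jawdir',np.degrees(np.arctan2(*M.as_matrix()[[1,0],2])).round(1),'tilt',M.as_matrix()[:,1].round(3),'\nshift cm',d.round(2),'F',s['contact_force'].round(1),'gap',round(s['finger_gap'],3),'q',s['joint_positions'].round(2))
E
python3 - <<'E'
from h import *
go([.549,-.097,.25]);print(R.from_quat(robot.get_state()['tcp_rot']).as_matrix().round(3))
E
```

```text
t 0.15 pos [ 0.2245 -0.6096  0.1836] jawdir -69.8 tilt [-0.     0.001 -1.   ] 
shift cm [-48.17  -6.6  -36.9 ] F [-0.4 -0.1 -0.9] gap 1.001 q [ 1.12  0.33  0.04  1.47 -0.01  1.34 -0.06]
[[-0.938 -0.     0.346]
 [-0.346  0.001 -0.938]
 [ 0.    -1.    -0.001]]
```

Request:
move_arm(plan=[[-3.5,-1.3,-2.7,0,0,0],[-3.5,-1.3,-2.7,0,0,0],[-3.5,-1.3,-2.7,0,0,0],[-3.5,-1.3,-2.7,0,0,0],[-3.5,-1.3,-2.7,0,0,0]], jaw=100)

```text
t: 0.65
eef_pos: [0.3427, -0.4211, 0.2496]
tcp_rot: [-0.124, 0.696, -0.696, 0.124]
contact_force: [0.8, -0.6, 0.3]
finger_gap: 0.998
```

Request:
move_arm(plan=[[-3.7,0,-2.8,0,0,0],[-3.7,0,-2.8,0,0,0],[-3.7,0,-2.8,0,0,0],[-3.7,0,-2.8,0,0,0],[-3.7,0,-2.8,0,0,0]])

```text
t: 1.15
eef_pos: [0.4679, -0.2258, 0.2493]
tcp_rot: [0.124, -0.696, 0.696, -0.124]
contact_force: [0.1, -0.6, 0.3]
finger_gap: 0.998
```

```bash
python3 - <<'E'
from h import *
go([.549,-.097,.25])
c=grab('wrist');save(c,'w1.png')
E
```

```text
t 1.15 pos [ 0.4679 -0.2258  0.2493] jawdir -69.8 tilt [ 0. -0. -1.] 
shift cm [-12.05  -0.08  -9.29] F [ 0.1 -0.6  0.3] gap 0.998 q [ 0.65  0.06 -0.3   1.66  0.02  1.42 -0.87]
```

View pics/w1.png

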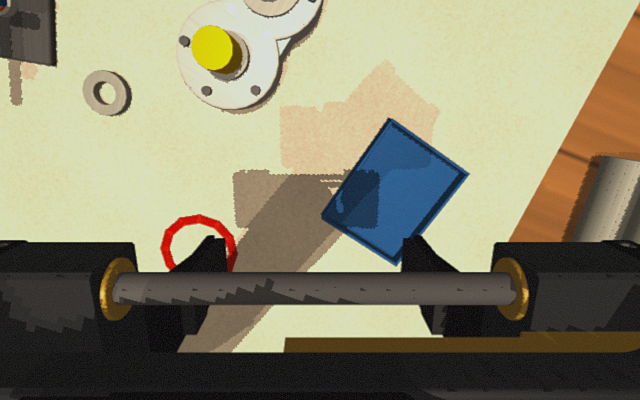

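The wrist view shows the cap top at about (212,47), the tray centred at about (393,190) and the ring at (107,92). Measuring the cap and tray from it.

```bash
python3 - <<'E'
from h import *
c=load('wrist');X=cloud(c);S=load('scene');D=load('side')
h=cv2.cvtColor(c['image'],cv2.COLOR_RGB2HSV);m=cv2.inRange(h,(24,150,200),(32,255,255));m[120:]=0
n,l,s,ce=cv2.connectedComponentsWithStats(m);i=1+s[1:,4].argmax();print(s[i],ce[i])
cn=max(cv2.findContours((l==i).astype(np.uint8),0,2)[0],key=cv2.contourArea);e=cv2.fitEllipse(cn);print(e)
q=X[l==i];print(np.median(q,0));print('plane',plane(c,*ce[i],.108),plane(c,*e[0],.108))
print(tri(c,e[0],D,(325.1,167.6)),tri(c,e[0],S,(311.2,238.3)))
b=cv2.inRange(h,(100,120,20),(120,255,255));b[:, :310]=0
cn=max(cv2.findContours(b,0,2)[0],key=cv2.contourArea);r=cv2.minAreaRect(cn);p=cv2.boxPoints(r);print(r)
P=np.array([plane(c,*k,.024)[:2] for k in p]);print('tray',P.mean(0),P.round(3).tolist(),np.linalg.norm(P-np.roll(P,1,0),axis=1))
q=X[b>0];q=q[q[:,2]<.03];print(cv2.minAreaRect(q[:,:2].astype(np.float32)))
E
```

```text
[ 191   26   41   44 1402] [211.39942939  47.24179743]
((211.41534423828125, 47.205570220947266), (39.28812789916992, 43.824424743652344), 159.07034301757812)
[ 0.55037702 -0.09751467  0.10703422]
plane [ 0.55042725 -0.09775811  0.108     ] [ 0.55046105 -0.0977633   0.108     ]
(array([ 0.54978588, -0.09681885,  0.10367402]), np.float64(0.0012931420147439421)) (array([ 0.55022916, -0.09713065,  0.10443305]), np.float64(0.0007949177307310275))
((394.07855224609375, 194.55543518066406), (97.07500457763672, 121.43985748291016), 35.21759033203125)
tray [ 0.46542827 -0.3320723 ] [[0.41, -0.254], [0.553, -0.289], [0.525, -0.406], [0.374, -0.38]] [0.13064096 0.14655527 0.12059046 0.15364975]
((0.4664391279220581, -0.33189135789871216), (0.11952385306358337, 0.14802438020706177), 76.4603042602539)
```

```bash
python3 - <<'E'
from h import *
go([.5503,-.0975,.14])
E
```

```text
t 1.2 pos [ 0.4723 -0.2173  0.2494] jawdir -69.3 tilt [ 0.002  0.003 -1.   ] 
shift cm [-11.5   10.99  -8.42] F [3.3 6.5 0.3] gap 1.001 q [ 0.65  0.06 -0.31  1.66  0.01  1.42 -0.87]
```

Request:
move_arm(plan=[[-3.1,0,-2.3,0,0,0],[-3.1,0,-2.3,0,0,0],[-3.1,1,-2.3,0,0,0],[-3.0,3,-2.3,0,0,0],[0,3,0,0,0,0]])

```text
t: 1.7
eef_pos: [0.5533, -0.0927, 0.1787]
tcp_rot: [-0.126, 0.696, -0.695, 0.128]
contact_force: [0.4, -0.4, -0.4]
finger_gap: 0.997
```

Request:
move_arm(plan=[[0,0,0,0,0,0],[0,0,0,0,0,0]])

```text
t: 1.9
eef_pos: [0.5505, -0.0996, 0.1795]
tcp_rot: [-0.124, 0.696, -0.696, 0.123]
contact_force: [0.9, -0.7, 1.1]
finger_gap: 1.001
```

```bash
python3 - <<'E'
from h import *
go([.5503,-.0975,.074])
E
```

```text
t 1.9 pos [ 0.5505 -0.0996  0.1795] jawdir -69.8 tilt [-0.001 -0.    -1.   ] 
shift cm [-0.06 10.55 -0.21] F [ 0.9 -0.7  1.1] gap 1.001 q [ 0.47  0.18 -0.42  1.68  0.08  1.3  -1.18]
```

Request:
move_arm(plan=[[0,3,-0.2,0,0,0],[0,3,0,0,0,0],[0,3,0,0,0,0],[0,1.5,0,0,0,0],[0,0,0,0,0,0]])

```text
t: 2.4
eef_pos: [0.5496, -0.0978, 0.0738]
tcp_rot: [-0.124, 0.696, -0.696, 0.123]
contact_force: [-0.7, -0.1, -0.0]
finger_gap: 1.003
```

```bash
python3 - <<'E'
from h import *
go([.5503,-.0975,.074])
c=grab('wrist');save(c,'w2.png')
c=grab('scene');save(c,'s2.png')
E
```

```text
t 2.4 pos [ 0.5496 -0.0978  0.0738] jawdir -69.9 tilt [-0.002  0.    -1.   ] 
shift cm [-0.08 -0.02 -0.  ] F [-0.7 -0.1 -0. ] gap 1.003 q [ 0.46  0.27 -0.42  1.81  0.12  1.1  -1.22]
```

View pics/w2.png

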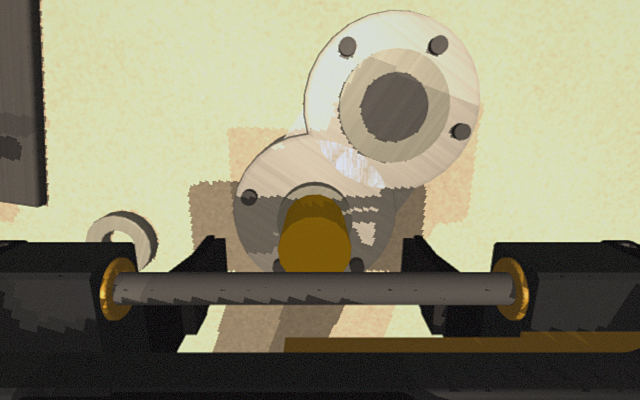

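View pics/s2.png

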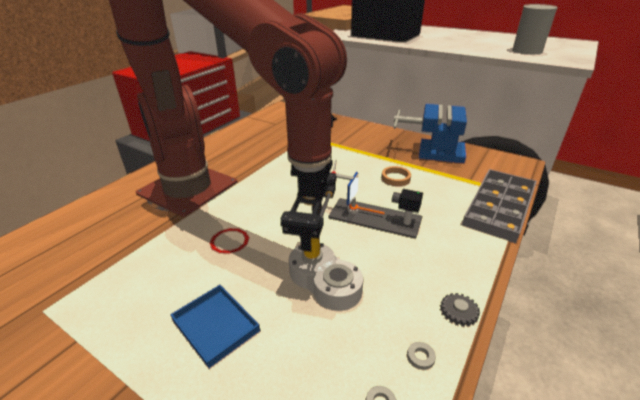

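The wrist view shows the cap at (315,245), midway between the fingers, with clear space on both sides. Closing.

Request:
move_arm(plan=[[0,0,0,0,0,0],[0,0,0,0,0,0],[0,0,0,0,0,0],[0,0,0,0,0,0],[0,0,0,0,0,0]], jaw=0, newtons=35)

```text
t: 3.0
eef_pos: [0.5504, -0.0968, 0.0745]
tcp_rot: [0.124, -0.696, 0.696, -0.124]
contact_force: [-0.6, -0.3, -0.3]
finger_gap: 0.632
```

Request:
move_arm(plan=[[0,0,0,0,0,0],[0,0,0,0,0,0],[0,0,0,0,0,0]])

```text
t: 3.3
eef_pos: [0.5503, -0.0968, 0.0742]
tcp_rot: [-0.124, 0.696, -0.696, 0.124]
contact_force: [0.7, 0.1, 0.1]
finger_gap: 0.356
```

Request:
move_arm(plan=[[0,0,0,0,0,0],[0,0,0,0,0,0],[0,0,0,0,0,0]])

```text
t: 3.6
eef_pos: [0.5503, -0.0968, 0.0743]
tcp_rot: [-0.124, 0.696, -0.696, 0.124]
contact_force: [0.3, 0.3, 0.9]
finger_gap: 0.085
```

```bash
python3 - <<'E'
from h import *
go([.5503,-.0975,.074])
c=grab('wrist');save(c,'w3.png')
E
```

```text
t 3.6 pos [ 0.5503 -0.0968  0.0743] jawdir -69.8 tilt [ 0.  0. -1.] 
shift cm [0.03 0.03 0.06] F [0.3 0.3 0.9] gap 0.085 q [ 0.46  0.27 -0.42  1.81  0.12  1.1  -1.22]
```

View pics/w3.png

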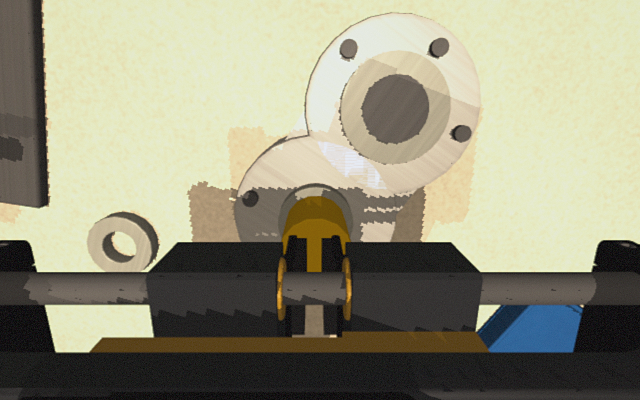

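The fingers at (285–345, 240–335) have closed to a gap of 0.085, with the cap still visible in front of them at (318,215), so the grasp missed. I'll compare the fingertips' measured position with the reported TCP.

```bash
python3 - <<'E'
from h import *
c=load('wrist');X=cloud(c);S=grab('scene');save(S,'s3.png');D=grab('side');save(D,'d3.png')
def proj(c,p):
    q=np.linalg.inv(c['pose'])@np.append(p,1);return (c['camera_matrix']@q[:3]/q[2])[:2]
s=robot.get_state();t=s['eef_pos']
for n,k in(('w',c),('s',S),('d',D)):
    print(n,'tcp',proj(k,t).round(1),'grasp',proj(k,t+[0,0,.019]).round(1),'captop',proj(k,[.5503,-.0975,.108]).round(1),'capmid',proj(k,[.5503,-.0975,.085]).round(1))
for (u,v) in [(318,215),(315,235),(292,260),(340,260),(315,325),(292,300),(315,285)]: print(u,v,pt(c,u,v).round(4))
h=cv2.cvtColor(c['image'],cv2.COLOR_RGB2HSV);m=cv2.inRange(h,(18,150,60),(32,255,255))>0;m[280:]=0;m[:,:270]=0;m[:,360:]=0
q=X[m];print(q.min(0),q.max(0),np.median(q,0))
for n,k,b in(('s',S,(260,150,120,140)),('d',D,(270,120,110,110))):
    x,y,w,hh=b;cv2.imwrite(f'pics/{n}3c.png',cv2.resize(k['image'][y:y+hh,x:x+w,::-1],None,fx=4,fy=4,interpolation=cv2.INTER_CUBIC))
E
```

```text
w tcp [314.5 230.1] grasp [314.6 242.1] captop [315.9 253.6] capmid [315.7 237.1]
s tcp [311.8 248.2] grasp [311.7 241.9] captop [311.3 237.1] capmid [311.6 244.9]
d tcp [324.4 174.8] grasp [324.5 170.1] captop [324.8 166.2] capmid [324.6 172. ]
318 215 [ 0.568  -0.0922  0.1014]
315 235 [ 0.5592 -0.0937  0.107 ]
292 260 [ 0.5568 -0.0843  0.1385]
340 260 [ 0.5645 -0.1026  0.1406]
315 325 [ 4.406e-01 -1.378e-01 -4.000e-04]
292 300 [ 0.5746 -0.0818  0.1988]
315 285 [ 0.5804 -0.0856  0.1991]
[ 0.5392493  -0.12498342  0.04986944] [ 0.61878397 -0.07112987  0.27377055] [ 0.56360236 -0.09264623  0.10654799]
```

View pics/s3c.png

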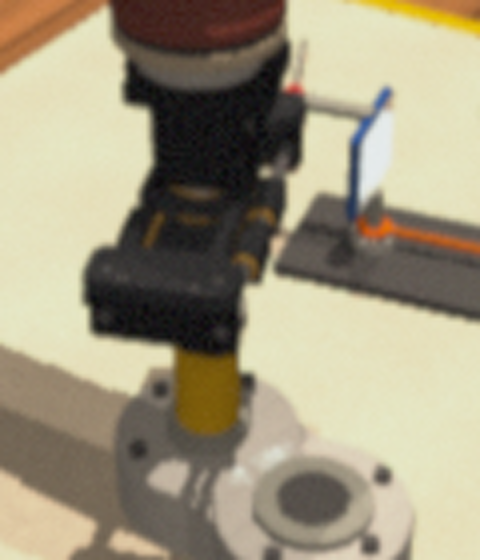

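View pics/d3c.png

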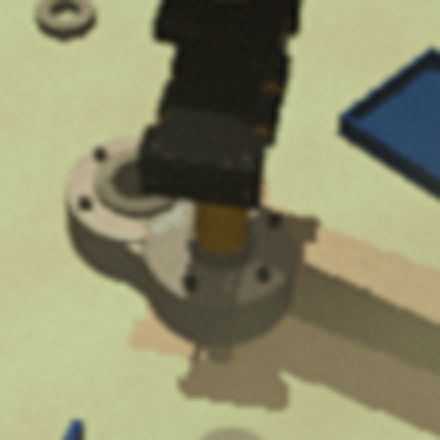

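```bash
python3 - <<'E'
from h import *
c=load('wrist');X=cloud(c);s=robot.get_state();M=R.from_quat(s['tcp_rot']).as_matrix()
T=(X-s['eef_pos'])@M*1000
for v in range(225,340,8):
    print(v,[ (u,T[v,u].round(0).astype(int).tolist(),c['image'][v,u].tolist()) for u in(285,292,300,315,333,340)])
x=cv2.resize(c['image'][200:350,240:400,::-1],None,fx=5,fy=4,interpolation=cv2.INTER_NEAREST);cv2.imwrite('pics/w3c.png',np.clip(x.astype(int)*2,0,255))
E
```

```text
225 [(285, [-9, -16, -16], [103, 80, 34]), (292, [-14, -32, -11], [110, 79, 10]), (300, [-14, -32, -7], [135, 100, 10]), (315, [-15, -32, 0], [136, 97, 10]), (333, [-14, -32, 9], [132, 96, 10]), (340, [-13, -29, 13], [100, 70, 10])]
233 [(285, [-10, -32, -15], [108, 79, 9]), (292, [-10, -32, -11], [137, 98, 10]), (300, [-10, -33, -7], [135, 94, 10]), (315, [-11, -33, 0], [134, 97, 10]), (333, [-11, -33, 9], [136, 98, 10]), (340, [-11, -33, 13], [131, 95, 10])]
241 [(285, [-6, -32, -15], [138, 99, 10]), (292, [-11, -45, -11], [20, 18, 18]), (300, [-10, -42, -7], [14, 16, 13]), (315, [-6, -33, 0], [134, 97, 10]), (333, [-11, -44, 9], [30, 18, 28]), (340, [-11, -45, 12], [70, 51, 16])]
249 [(285, [-2, -33, -15], [123, 90, 9]), (292, [-11, -55, -10], [9, 13, 9]), (300, [-9, -51, -7], [29, 19, 15]), (315, [-2, -33, 0], [135, 100, 10]), (333, [-12, -56, 8], [26, 28, 23]), (340, [-11, -55, 11], [14, 16, 14])]
257 [(285, [-11, -63, -13], [10, 17, 13]), (292, [-11, -63, -10], [13, 15, 13]), (300, [-10, -59, -6], [31, 29, 29]), (315, [2, -33, 0], [133, 97, 10]), (333, [-10, -61, 8], [31, 26, 2
[... 1724 characters left out ...]
3, -88, -5], [31, 34, 30]), (315, [113, 75, 1], [133, 116, 93]), (333, [3, -87, 7], [29, 25, 26]), (340, [-7, -102, 8], [27, 20, 26])]
329 [(285, [-9, -110, -9], [16, 17, 24]), (292, [8, -86, -9], [32, 32, 31]), (300, [8, -86, -6], [31, 25, 26]), (315, [121, 75, 1], [140, 123, 97]), (333, [7, -87, 7], [27, 25, 28]), (340, [-5, -104, 8], [16, 22, 19])]
337 [(285, [-8, -111, -9], [66, 52, 28]), (292, [129, 75, -20], [100, 79, 52]), (300, [129, 74, -13], [112, 92, 63]), (315, [130, 75, 1], [108, 85, 60]), (333, [129, 74, 17], [168, 141, 100]), (340, [-2, -104, 8], [61, 44, 20])][ WARN:0@0.910] global loadsave.cpp:1063 imwrite_ Unsupported depth image for selected encoder is fallbacked to CV_8U.
```

View pics/w3c.png

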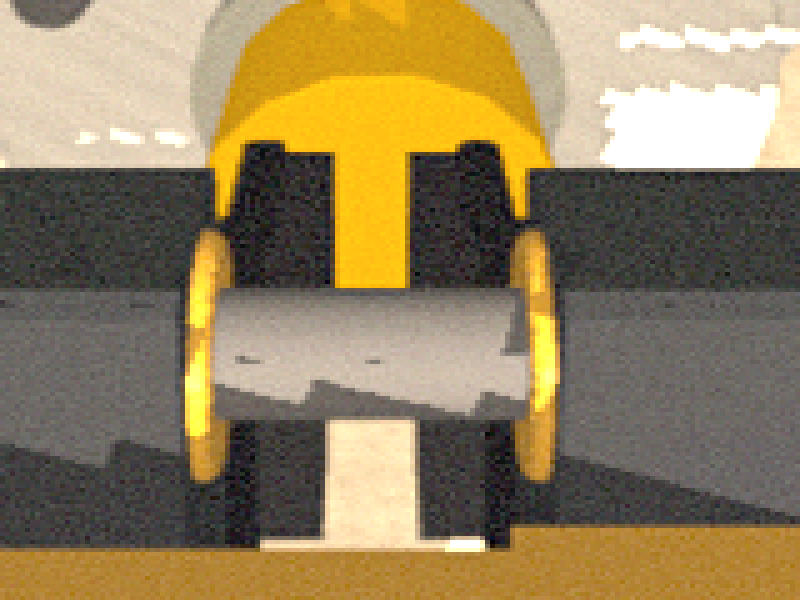

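The tip front faces end about 40 mm behind the reported TCP, above the cap top at tool y −33 mm, so the fingers shut above the cap. I'll check the geometry of the gripper blocks too.

```bash
python3 - <<'E'
from h import *
s=robot.get_state();M=R.from_quat(s['tcp_rot']).as_matrix()
c=load('wrist');T=(cloud(c)-s['eef_pos'])@M*1000
for u in(200,250,285,290,296,302,308,315,340):
    print(u,[(v,T[v,u].round(0).astype(int).tolist()) for v in(232,234,236,238,240,242,246,250,262)])
for n in('scene','side'):
    k=imaging.read_camera(n);T=(cloud(k)-s['eef_pos'])@M*1000
    d=(k['image'].max(-1)<70)&(abs(T[...,0])<60)&(abs(T[...,2])<110)&(T[...,1]>-140)&(T[...,1]<-10)
    q=T[d];print(n,len(q),[ (y,q[(q[:,1]>=y)&(q[:,1]<y+8)].round(0).min(0)[[0,2]].tolist(),q[(q[:,1]>=y)&(q[:,1]<y+8)].round(0).max(0)[[0,2]].tolist(),((q[:,1]>=y)&(q[:,1]<y+8)).sum()) for y in range(-140,-10,8) if ((q[:,1]>=y)&(q[:,1]<y+8)).sum()])
E
```

```text
200 [(232, [29, 75, -94]), (234, [30, 73, -94]), (236, [32, 75, -95]), (238, [34, 73, -94]), (240, [36, 74, -95]), (242, [-37, -111, -31]), (246, [-38, -116, -29]), (250, [-38, -119, -29]), (262, [-38, -124, -27])]
250 [(232, [11, 26, -44]), (234, [12, 26, -44]), (236, [14, 26, -44]), (238, [15, 25, -44]), (240, [17, 26, -44]), (242, [-38, -112, -17]), (246, [-38, -116, -17]), (250, [-38, -117, -16]), (262, [-37, -124, -15])]
285 [(232, [-10, -30, -15]), (234, [-10, -34, -15]), (236, [-10, -35, -15]), (238, [-8, -33, -15]), (240, [-7, -33, -15]), (242, [-5, -32, -15]), (246, [-3, -33, -15]), (250, [-1, -33, -15]), (262, [-11, -68, -12])]
290 [(232, [-11, -32, -12]), (234, [-10, -33, -12]), (236, [-11, -39, -12]), (238, [-11, -41, -12]), (240, [-11, -44, -12]), (242, [-11, -46, -11]), (246, [-11, -51, -11]), (250, [-11, -56, -11]), (262, [-11, -68, -10])]
296 [(232, [-11, -32, -9]), (234, [-10, -33, -9]), (236, [-11, -39, -9]), (238, [-12, -43, -9]), (240, [-11, -42, -9]), (242, [-9, -42, -9]), (246, [-10, -48, -9]), (250, [-10, -52, -8]), (262, [-10, -65, -8])]
302 [(232, [-11, -32, 
[... 787 characters left out ...]
69, 10])]
scene 678 [(-140, [-37.0, -78.0], [33.0, 95.0], np.int64(131)), (-132, [-38.0, -81.0], [36.0, 94.0], np.int64(304)), (-124, [-38.0, -82.0], [35.0, 89.0], np.int64(144)), (-116, [-36.0, -81.0], [35.0, 90.0], np.int64(91)), (-108, [-33.0, 83.0], [-11.0, 87.0], np.int64(7)), (-44, [-11.0, 11.0], [-11.0, 11.0], np.int64(1))]
side 381 [(-140, [-36.0, -98.0], [37.0, 76.0], np.int64(76)), (-132, [-34.0, -95.0], [38.0, 78.0], np.int64(147)), (-124, [-35.0, -91.0], [37.0, 79.0], np.int64(89)), (-116, [-35.0, -91.0], [37.0, 78.0], np.int64(64)), (-108, [12.0, -88.0], [17.0, -86.0], np.int64(2)), (-36, [-7.0, -18.0], [15.0, -14.0], np.int64(2)), (-28, [19.0, -5.0], [19.0, -5.0], np.int64(1))]
```

The body starts about 110 mm behind the reported TCP (70 expected) and the tips about 40 mm behind it. So the real tool ends 40 mm short of the reported TCP along tool y, and x and z agree. From now on I aim TCP z 40 mm lower. Reopening and descending 4 cm.

Request:
move_arm(plan=[[0,0,0,0,0,0],[0,0,0,0,0,0],[0,0,0,0,0,0],[0,0,0,0,0,0],[0,0,0,0,0,0]], jaw=100)

```text
t: 4.35
eef_pos: [0.5503, -0.0968, 0.0743]
tcp_rot: [-0.124, 0.696, -0.696, 0.124]
contact_force: [-0.1, 0.8, 1.5]
finger_gap: 0.379
```

Request:
move_arm(plan=[[0,0,0,0,0,0],[0,0,0,0,0,0],[0,0,0,0,0,0],[0,0,0,0,0,0],[0,0,0,0,0,0]])

```text
t: 4.85
eef_pos: [0.5504, -0.0968, 0.0743]
tcp_rot: [-0.124, 0.696, -0.696, 0.124]
contact_force: [0.3, -0.4, 0.6]
finger_gap: 0.836
```

Request:
move_arm(plan=[[0,1,0,0,0,0],[0,1,0,0,0,0],[0,1,0,0,0,0],[0,0.8,0,0,0,0],[0,0,0,0,0,0]])

```text
t: 5.35
eef_pos: [0.5492, -0.0966, 0.0345]
tcp_rot: [-0.125, 0.697, -0.696, 0.123]
contact_force: [-0.1, -0.7, 0.9]
finger_gap: 1.0
```

Request:
move_arm(plan=[[0,0,0,0,0,0],[0,0,0,0,0,0],[0,0,0,0,0,0],[0,0,0,0,0,0],[0,0,0,0,0,0]], jaw=0, newtons=35)

```text
t: 5.85
eef_pos: [0.5505, -0.0968, 0.0365]
tcp_rot: [0.124, -0.696, 0.696, -0.124]
contact_force: [0.2, 0.3, -0.6]
finger_gap: 0.63
```

Request:
move_arm(plan=[[0,0,0,0,0,0],[0,0,0,0,0,0],[0,0,0,0,0,0]])

```text
t: 6.15
eef_pos: [0.5505, -0.0974, 0.0364]
tcp_rot: [0.124, -0.696, 0.696, -0.124]
contact_force: [1.2, -2.2, 0.7]
finger_gap: 0.43
```

```bash
python3 - <<'E'
from h import *
go([.5503,-.0975,.074])
c=grab('wrist');save(c,'w4.png')
E
```

```text
t 6.15 pos [ 0.5505 -0.0974  0.0364] jawdir -69.8 tilt [ 0.    -0.001 -1.   ] 
shift cm [ 0.02 -3.76  0.  ] F [ 1.2 -2.2  0.7] gap 0.43 q [ 0.45  0.31 -0.41  1.84  0.14  1.02 -1.24]
```

View pics/w4.png

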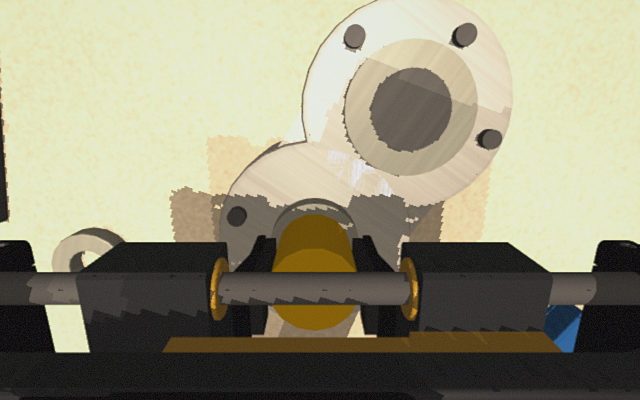

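The fingers now hold the cap at (313,270) with a gap of 0.43, which is 37 mm. Pulling straight up gently.

Request:
move_arm(plan=[[0,0,0,0,0,0],[0,-0.3,0,0,0,0],[0,-0.3,0,0,0,0],[0,-0.5,0,0,0,0],[0,-0.5,0,0,0,0]])

```text
t: 6.7
eef_pos: [0.5504, -0.0973, 0.0522]
tcp_rot: [0.124, -0.696, 0.696, -0.124]
contact_force: [1.8, -3.9, -4.3]
finger_gap: 0.429
```

Request:
move_arm(plan=[[0,-1,0,0,0,0],[0,-1,0,0,0,0],[0,-1,0,0,0,0],[0,-1,0,0,0,0],[0,-1,0,0,0,0]])

```text
t: 7.2
eef_pos: [0.5502, -0.0963, 0.1031]
tcp_rot: [-0.124, 0.696, -0.696, 0.124]
contact_force: [0.3, -0.1, -0.9]
finger_gap: 0.432
```

```bash
python3 - <<'E'
from h import *
go([.466,-.333,.12])
c=grab('scene');save(c,'s5.png')
E
```

```text
t 7.2 pos [ 0.5502 -0.0963  0.1031] jawdir -69.8 tilt [-0.  0. -1.] 
shift cm [16.09 -1.69 19.29] F [ 0.3 -0.1 -0.9] gap 0.432 q [ 0.46  0.24 -0.42  1.77  0.11  1.15 -1.21]
```

View pics/s5.png

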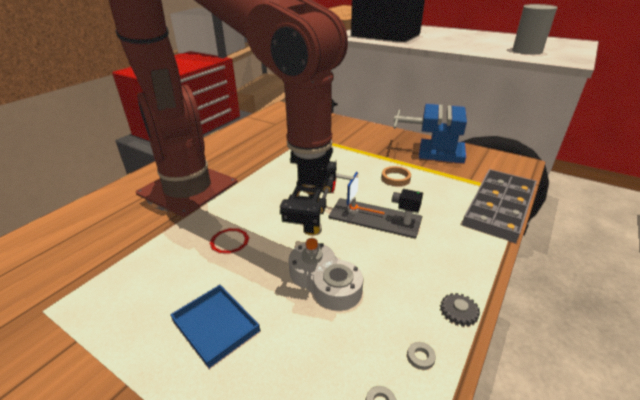

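The orange stub is exposed at (312,244) and the cap is lifted clear in the fingers. Carrying it to the tray.

Request:
move_arm(plan=[[0,-1.5,0,0,0,0],[2.7,0,3.2,0,0,0],[2.7,0,3.2,0,0,0],[2.7,0,3.2,0,0,0],[2.7,0,3.2,0,0,0]])

```text
t: 7.75
eef_pos: [0.4926, -0.2556, 0.1181]
tcp_rot: [0.124, -0.696, 0.696, -0.124]
contact_force: [0.9, 0.2, -1.0]
finger_gap: 0.427
```

Request:
move_arm(plan=[[2.7,0,3.2,0,0,0],[2.6,0,3.3,0,0,0],[0,3,0,0,0,0],[0,3,0,0,0,0],[0,0,0,0,0,0]])

```text
t: 8.25
eef_pos: [0.4633, -0.3321, 0.054]
tcp_rot: [-0.126, 0.698, -0.694, 0.122]
contact_force: [-0.4, 0.4, -0.2]
finger_gap: 0.425
```

```bash
python3 - <<'E'
from h import *
go([.466,-.333,-.0215])
c=grab('wrist');save(c,'w6.png');c=grab('side');save(c,'d6.png')
E
```

```text
t 8.25 pos [ 0.4633 -0.3321  0.054 ] jawdir -69.8 tilt [-0.005  0.004 -1.   ] 
shift cm [-0.25  7.55  0.22] F [-0.4  0.4 -0.2] gap 0.425 q [ 0.76  0.3  -0.26  1.8   0.08  1.06 -0.74]
```

View pics/w6.png

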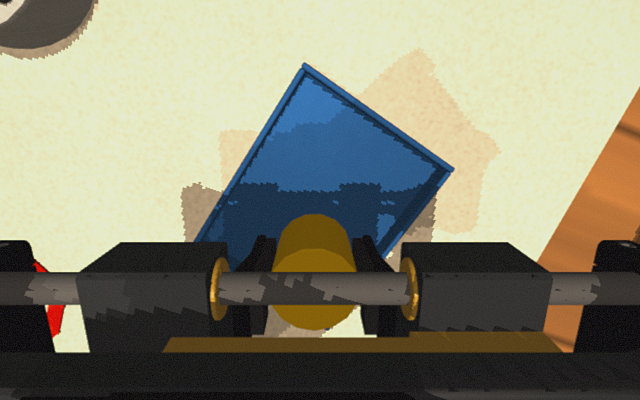

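View pics/d6.png

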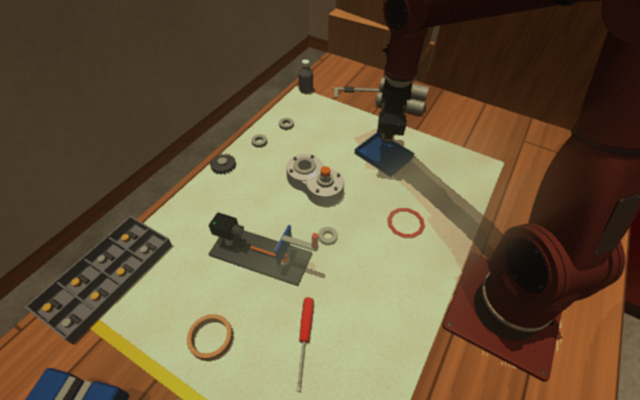

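Request:
move_arm(plan=[[0,2.5,0,0,0,0],[0,2.5,0,0,0,0],[0,1.5,0,0,0,0],[0,0.5,0,0,0,0],[0,0,0,0,0,0]])

```text
t: 8.85
eef_pos: [0.4663, -0.3336, -0.0122]
tcp_rot: [0.124, -0.696, 0.696, -0.124]
contact_force: [0.3, -0.1, -0.3]
finger_gap: 0.43
```

Request:
move_arm(plan=[[0,0,0,0,0,0],[0,0.3,0,0,0,0],[0,0,0,0,0,0]])

```text
t: 9.15
eef_pos: [0.4662, -0.3337, -0.0153]
tcp_rot: [0.124, -0.696, 0.696, -0.124]
contact_force: [0.2, -0.2, -0.6]
finger_gap: 0.425
```

Request:
move_arm(plan=[[0,0.4,0,0,0,0],[0,0,0,0,0,0],[0,0.1,0,0,0,0],[0,0,0,0,0,0]])

```text
t: 9.55
eef_pos: [0.4659, -0.3335, -0.0209]
tcp_rot: [-0.124, 0.696, -0.696, 0.124]
contact_force: [-0.4, -0.2, -0.5]
finger_gap: 0.428
```

Request:
move_arm(plan=[[0,0.1,0,0,0,0],[0,0,0,0,0,0],[0,0.1,0,0,0,0],[0,0,0,0,0,0]])

```text
t: 9.95
eef_pos: [0.4661, -0.3336, -0.0217]
tcp_rot: [0.124, -0.696, 0.696, -0.124]
contact_force: [-3.3, 2.7, 10.1]
finger_gap: 0.427
```

Contact: 10 N upward, with the rim on the tray floor. Releasing with a partial opening.

Request:
move_arm(plan=[[0,-0.1,0,0,0,0],[0,0,0,0,0,0],[0,0,0,0,0,0],[0,0,0,0,0,0],[0,0,0,0,0,0]], jaw=68)

```text
t: 10.45
eef_pos: [0.4658, -0.3335, -0.0219]
tcp_rot: [-0.124, 0.696, -0.696, 0.124]
contact_force: [1.1, -0.7, -0.3]
finger_gap: 0.676
```

Request:
move_arm(plan=[[0,-0.5,0,0,0,0],[0,-1,0,0,0,0],[0,-2,0,0,0,0],[0,-3,0,0,0,0],[0,-4,0,0,0,0]])

```text
t: 10.95
eef_pos: [0.465, -0.3329, 0.0839]
tcp_rot: [-0.125, 0.697, -0.696, 0.124]
contact_force: [0.1, -0.8, -0.5]
finger_gap: 0.678
```

Request:
move_arm(plan=[[0,-4,0,0,0,0],[0,-4,0,0,0,0],[0,-4,0,0,0,0],[0,-2,0,0,0,0]])

```text
t: 11.35
eef_pos: [0.4671, -0.334, 0.2284]
tcp_rot: [0.123, -0.695, 0.698, -0.126]
contact_force: [0.6, 0.0, -0.2]
finger_gap: 0.68
```

```bash
python3 - <<'E'
from h import *
go([.434,.146,.22])
c=grab('wrist');save(c,'w7.png');c=grab('side');save(c,'d7.png');c=grab('scene');save(c,'s7.png')
E
```

```text
t 11.35 pos [ 0.4671 -0.334   0.2284] jawdir -69.8 tilt [ 0.005 -0.003 -1.   ] 
shift cm [-13.49   0.67 -46.19] F [ 0.6  0.  -0.2] gap 0.68 q [ 0.77  0.17 -0.26  1.58  0.04  1.39 -0.71]
```

View pics/w7.png

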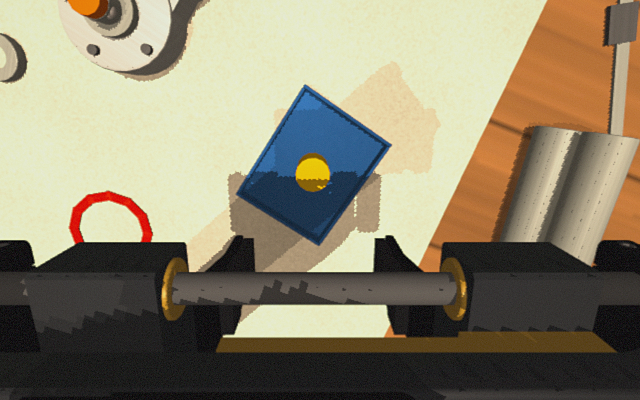

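View pics/d7.png

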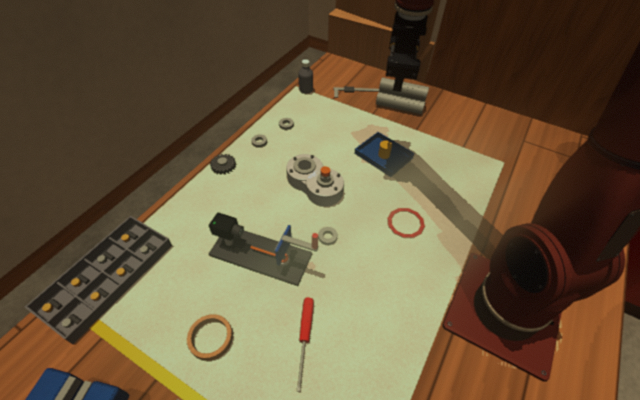

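The wrist view shows the cap standing in the tray at (312,172), with the tray's corners at (305,86), (390,145), (320,244) and (237,192). The side view agrees, with the cap at (385,148). Next, the mirror handle.

Request:
move_arm(plan=[[-0.5,0,-4.6,0,0,0],[-0.5,0,-4.6,0,0,0],[-0.5,0,-4.6,0,0,0],[-0.6,0,-4.6,0,0,0],[-0.6,0,-4.6,0,0,0]])

```text
t: 12.0
eef_pos: [0.4104, -0.1065, 0.2223]
tcp_rot: [-0.124, 0.696, -0.696, 0.123]
contact_force: [-0.1, 0.3, -0.6]
finger_gap: 0.677
```

Request:
move_arm(plan=[[-0.5,0,-4.6,0,0,0],[-0.5,0,-4.6,0,0,0],[-0.5,0,-4.6,0,0,0],[-0.6,0,-4.6,0,0,0],[-0.6,0,-4.6,0,0,0]])

```text
t: 12.5
eef_pos: [0.3562, 0.1182, 0.2225]
tcp_rot: [0.124, -0.696, 0.696, -0.124]
contact_force: [0.4, -0.2, 0.3]
finger_gap: 0.679
```

Request:
move_arm(plan=[[0,0,0,0,-8.3,0],[0,0,0,0,-8.3,0],[0,0,0,0,-8.3,0],[0,0,0,0,0,0],[0,0,0,0,0,0]])

```text
t: 13.0
eef_pos: [0.3572, 0.1168, 0.2228]
tcp_rot: [-0.27, 0.654, -0.653, 0.27]
contact_force: [1.1, 0.7, 0.0]
finger_gap: 0.678
```

```bash
python3 - <<'E'
from h import *
go([.434,.146,.22])
c=grab('wrist');save(c,'w8.png');c=grab('side');save(c,'d8.png');c=grab('scene');save(c,'s8.png')
E
```

```text
t 13.0 pos [0.3572 0.1168 0.2228] jawdir -45.1 tilt [-0.001  0.    -1.   ] 
shift cm [-7.5   0.27  3.35] F [1.1 0.7 0. ] gap 0.678 q [ 0.38 -0.28 -0.65  1.97 -0.17  1.4  -1.01]
```

View pics/w8.png

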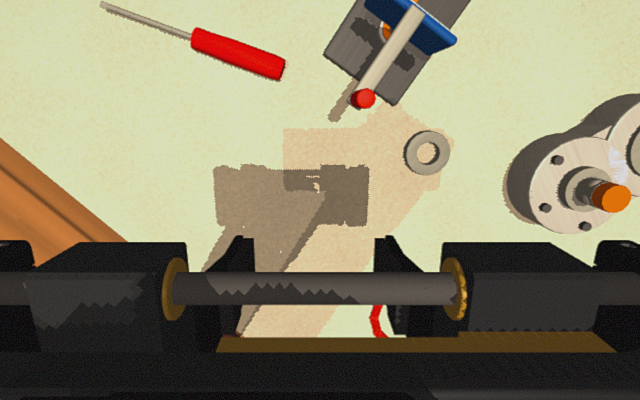

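View pics/d8.png

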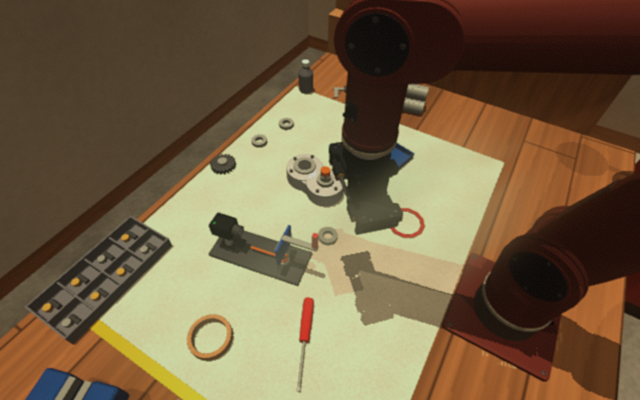

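The wrist view shows the pin top at (364,98) and its arm running to the blue frame at about (415,20). The orange stub is at (612,197), the ring at (427,152) and the screwdriver clear of all of them.

```bash
python3 - <<'E'
from h import *
c=load('wrist');X=cloud(c);S=load('scene');D=load('side');XS=cloud(S);XD=cloud(D)
h=cv2.cvtColor(c['image'],cv2.COLOR_RGB2HSV)
def big(m):
    n,l,s,ce=cv2.connectedComponentsWithStats(m.astype(np.uint8));i=1+s[1:,4].argmax();return l==i,ce[i],s[i]
red=((h[...,0]<5)|(h[...,0]>174))&(h[...,1]>170)&(h[...,2]>80)
m=red&(X[...,2]>.16);m[:, :320]=0;m[150:]=0;m,ce,s=big(m);cn=max(cv2.findContours(m.astype(np.uint8),0,2)[0],key=cv2.contourArea);e=cv2.fitEllipse(cn)
print('pin top',s,e,X[m].mean(0).round(4),plane(c,*e[0],.17).round(4))
pw=e[0]
# side pin top
hd=cv2.cvtColor(D['image'],cv2.COLOR_RGB2HSV);t=(XD[...,2]>.164)&(XD[...,2]<.176)&(XD[...,0]>.41)&(XD[...,0]<.46)&(XD[...,1]>.12)&(XD[...,1]<.17)
v,u=np.nonzero(t);print('side top',len(u),u.mean(),v.mean());print(tri(c,pw,D,(u.mean(),v.mean())))
# arm
a=(X[...,2]>.114)&(X[...,2]<.130)&(h[...,1]<110);a[:,:340]=0;a[150:]=0;a[:,470:]=0
a,ce,s=big(a);q=X[a][:,:2];c0=q.mean(0);d=np.linalg.svd(q-c0)[2][0];d*=np.sign(d[0]);print('arm',len(q),s,c0.round(4),np.degrees(np.arctan2(d[1],d[0])), 'z',X[a][:,2].mean())
# stub
for n,k,f in(('w',c,X),('s',S,XS),('d',D,XD)):
    hh=cv2.cvtColor(k['image'],cv2.COLOR_RGB2HSV);o=(hh[...,0]>=4)&(hh[...,0]<20)&(hh[...,1]>150)&(f[...,2]>.094)&(f[...,2]<.106)&(abs(f[...,0]-.55)<.05)&(abs(f[...,1]+.097)<.05)
    if o.sum()>4:
        o,ce,s=big(o);print(n,'stub top',s,ce,plane(k,*ce,.098).round(4),f[o].mean(0).round(4))
E
```

```text
pin top [354  89  21  19 318] ((364.4426574707031, 98.24461364746094), (18.73512840270996, 20.87282943725586), 57.373504638671875) [0.4361 0.1464 0.1686] [0.4358 0.1465 0.17  ]
side top 32 314.15625 235.875
(array([0.4366516 , 0.14593956, 0.16342366]), np.float64(0.0001740890596130683))
arm 1826 [ 346    0   81  111 1826] [0.4807 0.1548] 9.645925190495653 z 0.120723938594652
w stub top [599 185  32  28 688] [614.55087209 198.19622093] [ 0.5488 -0.095   0.098 ] [ 0.5492 -0.0958  0.097 ]
s stub top [306 238  11   9  76] [311.18421053 241.71052632] [ 0.5521 -0.1012  0.098 ] [ 0.5509 -0.0995  0.0962]
d stub top [321 167   9   8  58] [324.9137931 170.       ] [ 0.5473 -0.0936  0.098 ] [ 0.5479 -0.0946  0.0969]
```

```bash
python3 - <<'E'
from h import *
go([.436,.1463,.089])
E
```

```text
t 13.15 pos [0.3576 0.1167 0.2231] jawdir -45.1 tilt [-0. -0. -1.] 
shift cm [-7.64 13.41  3.45] F [ 0.6 -0.6 -0.8] gap 0.68 q [ 0.38 -0.28 -0.65  1.97 -0.17  1.4  -1.01]
```

Request:
move_arm(plan=[[-2.6,0,1.2,0,0,0],[-2.5,0,1.1,0,0,0],[-2.5,0,1.1,0,0,0],[0,2,0,0,0,0],[0,2,0,0,0,0]])

```text
t: 13.65
eef_pos: [0.4361, 0.147, 0.1827]
tcp_rot: [-0.27, 0.654, -0.653, 0.271]
contact_force: [-1.2, -0.4, 0.1]
finger_gap: 0.679
```

Request:
move_arm(plan=[[0,0,0,0,0,0],[0,0,0,0,0,0]])

```text
t: 13.85
eef_pos: [0.4353, 0.1465, 0.1836]
tcp_rot: [-0.271, 0.653, -0.653, 0.271]
contact_force: [-0.6, -0.2, -0.2]
finger_gap: 0.68
```

```bash
python3 - <<'E'
from h import *
go([.436,.1463,.089])
c=grab('wrist');save(c,'w9.png')
E
```

```text
t 13.85 pos [0.4353 0.1465 0.1836] jawdir -45.0 tilt [-0.  0. -1.] 
shift cm [-0.04  9.46  0.07] F [-0.6 -0.2 -0.2] gap 0.68 q [ 0.37 -0.03 -0.77  1.87 -0.02  1.29 -1.17]
```

View pics/w9.png

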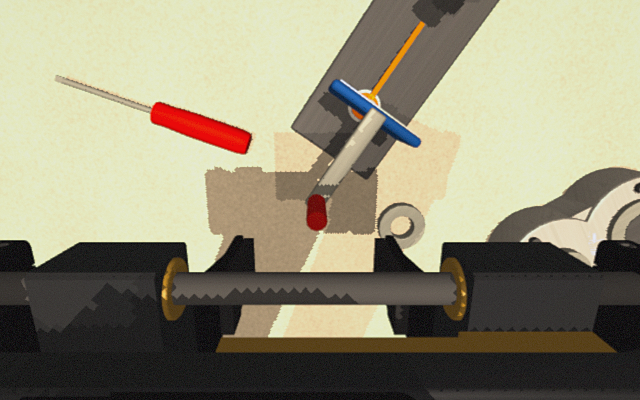

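The pin at (317,213) is centred between the fingers, and the needle and pivot are visible at (368,105). Measuring the sight line here, then descending.

```bash
cat >> h.py <<'E'
def needle(c):
    X=cloud(c);h=cv2.cvtColor(c['image'],cv2.COLOR_RGB2HSV)
    o=(h[...,0]>=5)&(h[...,0]<24)&(h[...,1]>150)&(h[...,2]>90)&(X[...,2]>.015)&(X[...,2]<.035)&(np.hypot(X[...,0]-.52,X[...,1]-.161)<.1)
    v,u=np.nonzero(o);P=np.array([plane(c,a,b,.025)[:2] for a,b in zip(u,v)]);return P
E
python3 - <<'E'
from h import *
c=load('wrist');P=needle(c)
for p0 in([.5197,.1614],):
    r=np.linalg.norm(P-p0,axis=1);q=P[r>.02];c0=q.mean(0);d=np.linalg.svd(q-c0)[2][0];d*=np.sign((c0-p0)@d)
    print(len(P),len(q),c0,'dir',np.degrees(np.arctan2(d[1],d[0])),'range',((q-p0)@d).min(),((q-p0)@d).max(),'perp of pivot',(c0-p0)@[-d[1],d[0]])
    n=P[r<.02];print(len(n),n.mean(0),n.min(0),n.max(0))
E
```

```text
596 458 [0.57450693 0.17236652] dir 10.761917949366422 range 0.01999397467784619 0.09064137580109927 perp of pivot 0.0005396247157463525
138 [0.52459899 0.1632474 ] [0.50775214 0.15447706] [0.53897593 0.17237257]
```

Request:
move_arm(plan=[[0,3,0,0,0,0],[0,3,0,0,0,0],[0,2,0,0,0,0],[0,1.4,0,0,0,0],[0,0,0,0,0,0]])

```text
t: 14.4
eef_pos: [0.4349, 0.1464, 0.0887]
tcp_rot: [-0.272, 0.653, -0.653, 0.271]
contact_force: [-0.7, 0.6, -0.0]
finger_gap: 0.685
```

Request:
move_arm(plan=[[0,0,0,0,0,0],[0,0,0,0,0,0],[0,0,0,0,0,0],[0,0,0,0,0,0],[0,0,0,0,0,0]], jaw=0, newtons=30)

```text
t: 14.9
eef_pos: [0.4356, 0.1467, 0.0896]
tcp_rot: [0.271, -0.653, 0.653, -0.271]
contact_force: [0.6, 0.5, -0.3]
finger_gap: 0.31
```

Request:
move_arm(plan=[[0,0,0,0,0,0],[0,0,0,0,0,0],[0,0,0,0,0,0]])

```text
t: 15.2
eef_pos: [0.4359, 0.1465, 0.0895]
tcp_rot: [0.271, -0.653, 0.653, -0.271]
contact_force: [2.9, -1.2, -0.1]
finger_gap: 0.153
```

```bash
python3 - <<'E'
from h import *
go([.436,.1463,.089])
c=grab('wrist');save(c,'w10.png')
E
```

```text
t 15.2 pos [0.4359 0.1465 0.0895] jawdir -44.9 tilt [ 0.001  0.    -1.   ] 
shift cm [0.01 0.05 0.02] F [ 2.9 -1.2 -0.1] gap 0.153 q [ 0.35  0.08 -0.79  2.    0.06  1.09 -1.25]
```

View pics/w10.png

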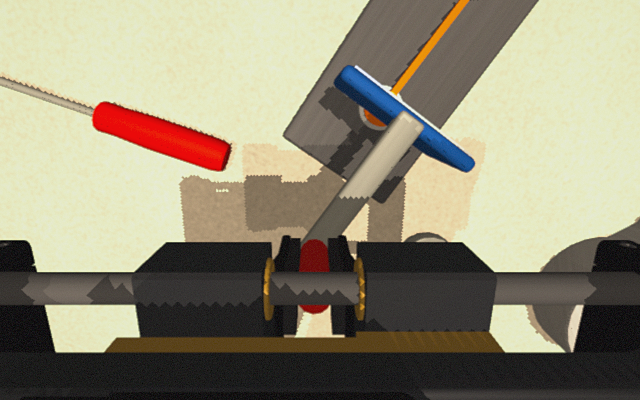

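The pin is gripped at gap 0.153 (13.3 mm). Geometry: mirror axis 10.5°, pivot at about (0.5195, 0.162), mark at −83.3°, so the mirror must turn about 46.9° clockwise. I'll swing along the 85 mm arc, turning the tool with it.

Request:
move_arm(plan=[[-0.417,0,-0.556,0,4.69,0],[-0.417,0,-0.556,0,4.69,0],[-0.417,0,-0.556,0,4.69,0],[-0.417,0,-0.556,0,4.69,0],[0,0,0,0,0,0]])

```text
t: 15.75
eef_pos: [0.4356, 0.1746, 0.0894]
tcp_rot: [0.16, -0.689, 0.689, -0.161]
contact_force: [3.3, -1.8, 0.7]
finger_gap: 0.155
```

```bash
python3 - <<'E'
from h import *
go([.436,.1463,.089])
s=robot.get_state();d=s['eef_pos'][:2]-[.5195,.162];print(np.hypot(*d),190.5-np.degrees(np.arctan2(d[1],d[0]))%360)
c=grab('wrist');save(c,'w11.png')
E
```

```text
t 15.75 pos [0.4356 0.1746 0.0894] jawdir -63.8 tilt [ 0.001 -0.    -1.   ] 
shift cm [1.21 0.04 2.55] F [ 3.3 -1.8  0.7] gap 0.155 q [ 0.29  0.1  -0.79  1.98  0.08  1.09 -1.65]
0.0848540655006859 19.01143918985082
```

View pics/w11.png

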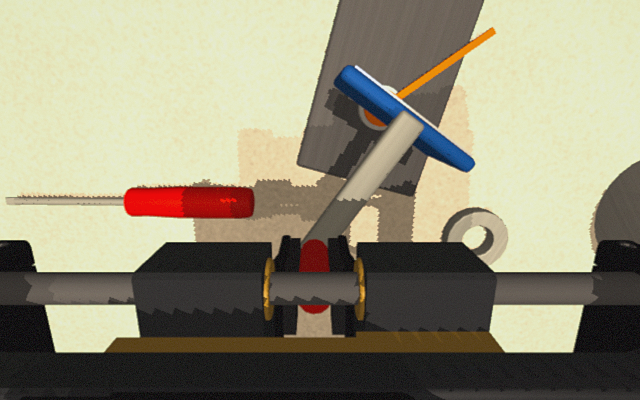

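The mirror has turned 19° and the needle (tip at (493,32)) has swung as expected, with low forces and the pin still in the grip at (315,275). Continuing.

Request:
move_arm(plan=[[-0.417,0,-0.556,0,4.69,0],[-0.417,0,-0.556,0,4.69,0],[-0.417,0,-0.556,0,4.69,0],[0,0,0,0,0,0]])

```text
t: 16.2
eef_pos: [0.441, 0.1942, 0.0894]
tcp_rot: [0.075, -0.703, 0.703, -0.075]
contact_force: [3.4, -3.8, 2.5]
finger_gap: 0.156
```

Request:
move_arm(plan=[[-0.417,0,-0.556,0,4.69,0],[-0.417,0,-0.556,0,4.69,0],[-0.417,0,-0.556,0,4.69,0],[0,0,0,0,0,0],[0,0,0,0,0,0]])

```text
t: 16.7
eef_pos: [0.4508, 0.2118, 0.0894]
tcp_rot: [-0.011, -0.707, 0.707, 0.01]
contact_force: [2.6, -4.1, 3.9]
finger_gap: 0.149
```

```bash
python3 - <<'E'
from h import *
go([.436,.1463,.089])
s=robot.get_state();d=s['eef_pos'][:2]-[.5195,.162];print(np.hypot(*d),190.5-np.degrees(np.arctan2(d[1],d[0]))%360)
for n in('wrist','side','scene'):
    c=grab(n);save(c,n+'12.png');P=needle(c)
    p0=np.array([.5195,.162]);r=np.linalg.norm(P-p0,axis=1);q=P[(r>.025)&(r<.1)]
    if len(q)>5:
        c0=q.mean(0);v=np.linalg.svd(q-c0)[2][0];v*=np.sign((c0-p0)@v);e=p0+v*0
        print(n,len(q),c0.round(4),'needle dir',np.degrees(np.arctan2(v[1],v[0])).round(2),'dir from pivot',np.degrees(np.arctan2(*(c0-p0)[::-1])).round(2),'r max',r.max())
E
```

```text
t 16.7 pos [0.4508 0.2118 0.0894] jawdir -91.7 tilt [ 0.    -0.001 -1.   ] 
shift cm [1.29 0.05 6.59] F [ 2.6 -4.1  3.9] gap 0.149 q [ 0.18  0.17 -0.77  1.91  0.13  1.11 -2.24]
0.08483772536110193 46.43896036337452
wrist 669 [0.5268 0.1052] needle dir -83.24 dir from pivot -82.69 r max 0.09054306844885153Traceback (most recent call last):
  File "<stdin>", line 6, in <module>
ValueError: operands could not be broadcast together with shapes (0,) (2,)
```

View pics/wrist12.png

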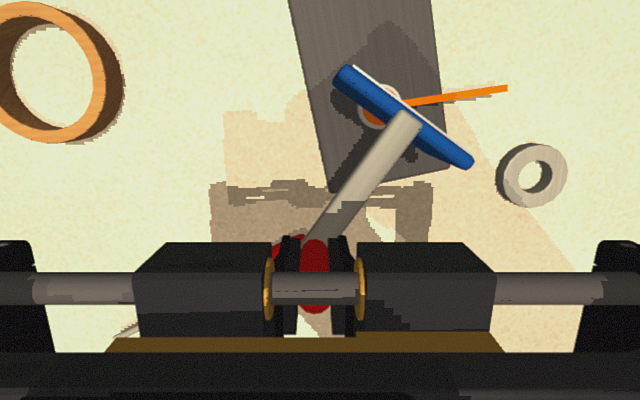

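View pics/side12.png

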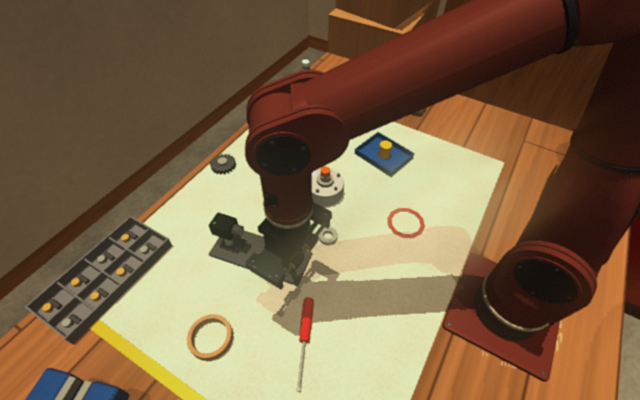

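The wrist view shows the needle from the pivot at (378,105) to its tip at (507,88). Its measured direction is −83.2°, against about −83.3° needed. I'll do a settled re-check, and check the bystanders, before handing in.

Request:
move_arm(plan=[[0,0,0,0,0,0],[0,0,0,0,0,0],[0,0,0,0,0,0],[0,0,0,0,0,0],[0,0,0,0,0,0]])

```text
t: 17.3
eef_pos: [0.4507, 0.2117, 0.0894]
tcp_rot: [-0.011, -0.707, 0.707, 0.011]
contact_force: [2.2, -4.3, 2.7]
finger_gap: 0.147
```

```bash
python3 - <<'E'
from h import *
go([.436,.1463,.089])
s=robot.get_state();p0=np.array([.5195,.162]);d=s['eef_pos'][:2]-p0;print('mirror turn',190.5-np.degrees(np.arctan2(d[1],d[0]))%360)
c=grab('wrist');P=needle(c);r=np.linalg.norm(P-p0,axis=1);q=P[(r>.025)&(r<.1)];c0=q.mean(0);v=np.linalg.svd(q-c0)[2][0];v*=np.sign((c0-p0)@v)
k=(-.0974-c0[1])/v[1];print('needle',np.degrees(np.arctan2(v[1],v[0])),'passes mark y at x',c0[0]+k*v[0],'(mark .5503)')
S=grab('scene');save(S,'s13.png')
X=cloud(c);m=(X[...,2]>.011)&(X[...,2]<.019)&(np.hypot(X[...,0]-.463,X[...,1]-.033)<.045);print('ring',((X[m].min(0)+X[m].max(0))/2).round(3))
E
```

```text
t 17.3 pos [0.4507 0.2117 0.0894] jawdir -91.7 tilt [ 0.    -0.001 -1.   ] 
shift cm [1.28 0.05 6.58] F [ 2.2 -4.3  2.7] gap 0.147 q [ 0.18  0.17 -0.77  1.91  0.13  1.11 -2.24]
mirror turn 46.36142422798977
needle -83.0492601564966 passes mark y at x 0.5516315438513364 (mark .5503)
ring [0.463 0.036 0.014]
```

View pics/s13.png

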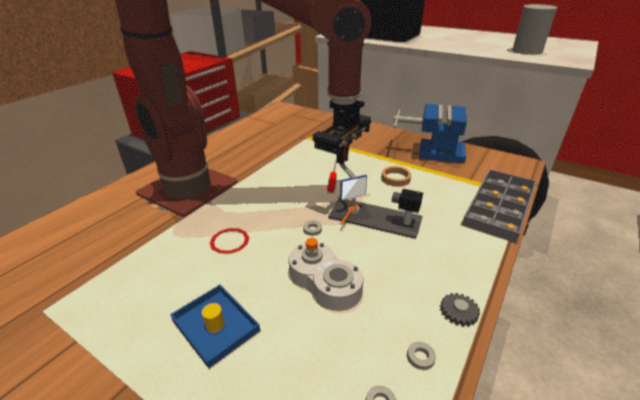

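Both measures ask for slightly more turn, about 0.3° of mirror. A small nudge, then a final check.

Request:
move_arm(plan=[[-0.027,0,-0.036,0,0.3,0],[0,0,0,0,0,0],[0,0,0,0,0,0],[0,0,0,0,0,0],[0,0,0,0,0,0]])

```text
t: 17.9
eef_pos: [0.451, 0.2121, 0.0894]
tcp_rot: [-0.013, -0.707, 0.707, 0.012]
contact_force: [3.3, -4.7, 3.9]
finger_gap: 0.15
```

```bash
python3 - <<'E'
from h import *
s=robot.get_state();p0=np.array([.5195,.162]);d=s['eef_pos'][:2]-p0;print('mirror turn',190.5-np.degrees(np.arctan2(d[1],d[0]))%360,s['contact_force'],s['finger_gap'])
c=grab('wrist');P=needle(c);r=np.linalg.norm(P-p0,axis=1);q=P[(r>.025)&(r<.1)];c0=q.mean(0);v=np.linalg.svd(q-c0)[2][0];v*=np.sign((c0-p0)@v)
k=(-.0974-c0[1])/v[1];print('needle',np.degrees(np.arctan2(v[1],v[0])),'x',c0[0]+k*v[0])
print(robot.job_done())
E
```

```text
mirror turn 46.68594521938621 [ 3.26512271 -4.65744782  3.90064977] 0.15028547936338799
needle -83.63321337208735 x 0.5489226924047019
the job is handed in; nothing more can be done
None
```

I pulled the dust cap straight up off the stub and set it upright on the tray floor. I then swung the mirror by its red pin about 46.7° clockwise and handed the job in at about 18 s with the gripper still holding the pin. The hand-in gives no verdict, so the result rests on my own checks.

**Last checks**
- **Aim:** the needle pointed at −83.6°, against about −83.3° needed. Its line passed about 1.4 mm from the stub axis. The turn worked out from the pin's position read about 0.2° short of the target, so the two measures differ slightly but bracket it.
- **Grip:** the fingers were closed on the 14 mm pin (opening about 13 mm), with outside forces under 7 N.
- **Cap:** it was standing in the tray in the last scene picture.
- **Bystanders:** the bearing ring measured where it was before, to within my few-mm accuracy. The tape roll and screwdriver looked unmoved in the last pictures; I did not measure them.

**What went wrong:** my first close missed. The real fingertips sit about 40 mm behind the reported TCP, so the fingers shut just above the cap, with no contact force and the cap left in place. I measured that offset with the wrist camera and corrected for it in every later grasp.

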